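# Stack boards with separators in a clamping bed and close the jaw

## Robot

A 6-joint arm with a two-finger parallel gripper is mounted at the origin on the work surface. World frame = base frame: x ahead of the robot, y to its left, z up, the work surface at z = 0. Lengths are in m, angles in rad, forces in N, time in s.
With the tool pointing down it reaches from about 0.3 to 0.825 m from the base axis. Payload 5.4 kg.
Tool frame: the origin (TCP) lies at the very end of the fingers, on their centre line; the grasp point (between the pads) lies 19 mm behind it; z points along the fingers, x is the direction in which the jaws open and shut, and the axes are right-handed (so a half turn about z gives the same grasp; the last joint's range is limited). The gripper opens to 92 mm and grips with 3 to 60 N. Pads are 20 mm wide; open, the fingers measure 128 mm over their backs; the gripper's body (75 mm by 189 mm) begins 69 mm behind the grasp point.
Start: joints at [-0.21, 0.158, 1.597, -0, 1.386, -0.21], TCP at [0.575, -0, 0.215] pointing down, gripper open.
Joint ranges: [-2.91, 2.91], [-0.94, 2.29], [0.18, 2.7], [-1.29, 4.43], [0.17, 2.64], [-3, 3]. Speed limits (rad/s): [2.57, 2.57, 3.14, 3.14, 3.14, 3.14].

## Interface

Orientations are given as a rotation vector (axis times angle).
In Python, from workcell import bot gives the robot as it stands. Calls block until the motion is done:
- bot.goto(position, orientation): joint-space move of the TCP to a pose.
- bot.line_to(position, rot=None, max_speed=0.15): straight line of the TCP; rot=None keeps the orientation; max_speed is the mean speed in m/s.
- bot.set_joints(angles): joint-space move.
- bot.set_gripper(opening, newtons=None): opening from 0.0 (shut) to 1.0 (fully open); newtons is the grip in N (None keeps the last); returns when the fingers have stopped.
- bot.hold(seconds).
- bot.inverse_kinematics(position, orientation): joint angles nearest the present ones, or None.
- bot.read_camera(name): name is "scene" or "side" or "wrist"; returns a dict with "pixels" (420x560x3 uint8, blue, green, red), "fx", "fy", "cx", "cy" (pixels), "k1" (the pictures are not rectified: a ray, as slopes to the right and down, at radius r is drawn at 1 + k1 r^2 times it, then the intrinsics apply), "R" (3x3) and "t" (3): a world point X has camera coordinates R X + t. Camera axes: x right, y down, z forward; pixel columns grow to the right and rows downward; lengths in m; the calibration is good to about 2 mm. A picture is of the moment at which its call begins. There is no depth.
A pose or a line that the arm cannot do raises bot.MotionError and nothing moves.
- bot.job_done(): hands the job in, once; it reports no verdict.
Readings, each from a call of its own:
- bot.current_clock(): time.
- bot.current_joints(): joint angles.
- bot.current_joint_vel(): joint speeds.
- bot.current_effort(): joint torques, N m.
- bot.current_ee_pos(): TCP position.
- bot.current_tool_rot(): TCP orientation.
- bot.current_contact_force(): force on the tool from outside, world axes, zero at the start.
- bot.current_ft_torque(): the same for the moment, N m.
- bot.current_opening(): opening from 0.0 (shut) to 1.0 (fully open).
Only numpy, scipy, OpenCV 4.12 (cv2) and the standard library are available. Lean on these libraries where they do the work, as an engineer would, in place of code of your own. Each camera call takes 0.05 s, during which the arm holds its last target.

## Task

Slide the jaw of the clamping bed fully back, then stack every pale board on the bench in the bed, longest at the bottom to shortest on top, in line with the bed and one end up against the fixed stop, with a single dark separator sheet, also up against the stop, between each two boards. Set the steel press block flat on the middle of the top board, and only then slide the jaw up snug against the longest board. Leave spare separators on the bench and the other things where they are.

Things in the scene. Friction and masses are not known exactly. Their poses are not given: they have to be found in the camera images.
- press: Clamping bed fixed on the bench: wooden deck 80 mm wide, its top 20 mm above the bench, no side walls, a green fixed stop 28 mm thick, 70 mm high, across its far end. Origin: on the bench under the middle of the stop face; +x along the bed from jaw to stop (roughly away from the robot), z up. Deck from x = -320 to 30 mm; boards lie at negative x with an end at x = 0, centred on y = 0.
- jaw (a joint): Position (m) of the green sliding jaw on the bed: 0 = fully back at its end stop (nearest the robot, jaw face 215 mm from the stop face), growing as it slides towards the fixed stop; jaw face to stop face = 0.215 - value; limit 0.20. Stays where it is left, slides with about 3 N of friction.
- jaw_face (a point): Middle of the jaw's pressing face (jaw 64 mm wide, 24 mm thick, top 66 mm above the bench); this point is 36 mm above the bench; axes as the bed's, boards lie on its +x side.
- jaw_grip (a point): Point to grip on the jaw's upright steel handle, 72 mm behind the face, 75 mm above the bench: handle 20 mm along the bed, 24 mm across it, from 38 to 88 mm above the bench, on a 34 mm wide arm. Moves with the jaw.
- board_a: Pale wooden board, the longest of up to four: 190 x 46 x 16 mm (x, y, z), about 98 g. Origin at the centre of its underside, x along its length. Absent (None) in some starts. Lies flat on the bench.
- board_b: Pale wooden board, the second longest of up to four: 160 x 46 x 16 mm (x, y, z), about 82 g. Origin at the centre of its underside, x along its length. Absent (None) in some starts. Lies flat on the bench.
- board_c: Pale wooden board, the third of up to four: 130 x 46 x 16 mm (x, y, z), about 67 g. Origin at the centre of its underside, x along its length. Absent (None) in some starts. Lies flat on the bench.
- board_d: Pale wooden board, the shortest of up to four: 100 x 46 x 16 mm (x, y, z), about 52 g. Origin at the centre of its underside, x along its length. Absent (None) in some starts. Lies flat on the bench.
- sep_1: Dark thin separator sheet, rigid, 110 x 44 x 8 mm (x, y, z), 30 g, one of three alike. Origin at the centre of its underside. Lies flat on the bench.
- sep_2: Dark thin separator sheet, rigid, 110 x 44 x 8 mm (x, y, z), 30 g, one of three alike. Origin at the centre of its underside. Lies flat on the bench.
- sep_3: Dark thin separator sheet, rigid, 110 x 44 x 8 mm (x, y, z), 30 g, one of three alike. Origin at the centre of its underside. Lies flat on the bench.
- block: Dark steel press block 70 x 46 x 32 mm (x, y, z), about 0.75 kg. Origin at the centre of its underside. Lies flat on the bench.
- glue: Bystander: white glue bottle, 54 mm diameter, 140 mm tall, upright. Origin under its base.
- wax: Bystander: brass-coloured round tin, 72 mm diameter, 40 mm tall. Origin under its base.
- tape: Bystander: tape measure, 62 x 62 x 32 mm. Origin under its middle.
- offcut: Bystander: upright wooden offcut 50 x 35 x 50 mm. Origin under its middle.
Things that resemble listed ones, but are neither listed nor needed, are in the scene too. What is shaped like the sep_2 but purple is not meant. Of the things shaped like the block, the steel one is meant.

How it is judged:
By the outcome, as a careful person would: the job done as asked, in the order asked, and still so for the second after the job is handed in, with the robot touching nothing.
Of board_a, board_b, board_c, board_d only 2 to 4 are there at a start; the rules pass over those that are not, and their reading is None.
At some moment in a run one of block may be knocked a few centimetres aside while the robot is not near it.
Once in a run the grip may slacken for a moment while it holds something.
It also fails if it takes over 210 s, if anything falls off the work surface, if the arm or the gripper's body presses on something with over 40 N, if the wrist force passes 120 N, or if a joint passes its speed limit or range.

## Working session

There is one attempt and no reset: what is moved stays moved. The work goes in short steps, each a Python script; the robot and the scene stay as the last script left them, time stands still between calls to the robot, and variables do not carry over. Pictures are saved under pics/ and viewed, and the job is handed in when it is done.

```bash
ls; mkdir -p pics
python3 - <<'E'
from workcell import bot
import cv2,numpy as np
for n in ("scene","side","wrist"):
    c=bot.read_camera(n); cv2.imwrite(f"pics/0_{n}.png",c["pixels"])
    print(n,c["fx"],c["cx"],c["cy"],c["k1"],np.round(-c["R"].T@c["t"],3),np.round(c["R"],2).tolist())
print(bot.current_clock())
E
```

```text
pics
scene 537.5081640382401 279.3382723083012 212.33886817183614 -0.179552842271491 [1.165 0.319 1.18 ] [[-0.49, 0.87, 0.01], [0.73, 0.42, -0.54], [-0.48, -0.25, -0.84]]
side 530.7136304717649 278.28902907189894 204.51377666509782 0.025402685295316606 [ 0.267 -1.06   0.862] [[0.97, -0.23, 0.02], [-0.12, -0.58, -0.81], [0.2, 0.78, -0.59]]
wrist 318.9215841961492 281.0617502396825 211.17018792065844 -0.049853983394877 [0.577 0.067 0.384] [[1.0, 0.0, -0.0], [0.0, -0.97, 0.24], [-0.0, -0.24, -0.97]]
0.15
```

View pics/0_scene.png

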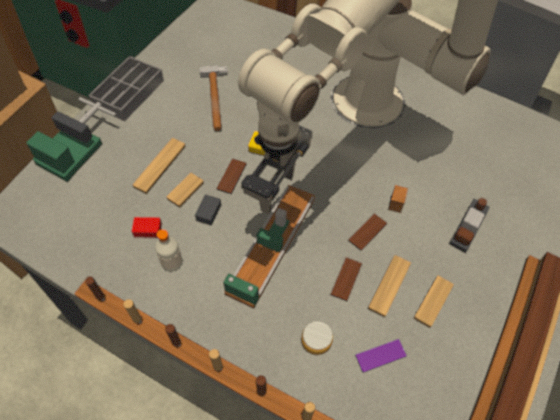

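View pics/0_side.png

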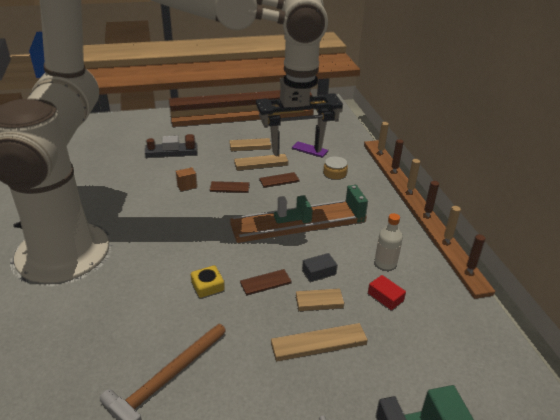

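View pics/0_wrist.png

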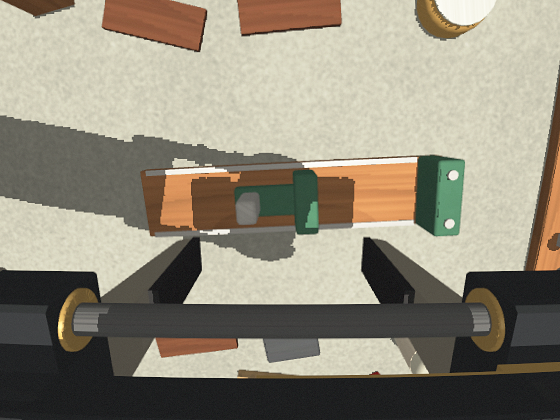

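The scene and side views show all four pale boards: scene px (160,165), (185,190), (390,285) and (434,300). There are three dark separators at (232,176), (368,231) and (346,279), and the steel block is at (208,209). The bed runs from (300,195) to (240,290), with its jaw partly forward. The purple sheet and red block are decoys. Next I'll survey with the wrist camera from above.

```bash
cat > h.py <<'E'
from workcell import bot
import cv2,numpy as np
from scipy.spatial.transform import Rotation as Ro
def ray(c,uv,z):
    uv=np.asarray(uv,float).reshape(-1,1,2)
    K=np.array([[c["fx"],0,c["cx"]],[0,c["fy"],c["cy"]],[0,0,1]])
    n=cv2.undistortPoints(uv,K,np.array([c["k1"],0,0,0.]))[:,0]
    d=np.c_[n,np.ones(len(n))]@c["R"]; o=-c["R"].T@c["t"]
    return o+d*((z-o[2])/d[:,2])[:,None]
def proj(c,X):
    K=np.array([[c["fx"],0,c["cx"]],[0,c["fy"],c["cy"]],[0,0,1]])
    return cv2.projectPoints(np.asarray(X,float).reshape(-1,1,3),cv2.Rodrigues(c["R"])[0],c["t"],K,np.array([c["k1"],0,0,0.]))[0][:,0]
def snap(n,f=None):
    c=bot.read_camera(n)
    if f: cv2.imwrite(f"pics/{f}.png",c["pixels"])
    return c
# yaw = direction (world) of tool x axis (jaw opening); tool z down
def down(yaw):
    a=np.array([np.cos(yaw),np.sin(yaw),0]);z=np.array([0,0,-1.]);
    return Ro.from_matrix(np.c_[a,np.cross(z,a),z]).as_rotvec()
E
python3 - <<'E'
from h import *
print(Ro.from_rotvec(bot.current_tool_rot()).as_matrix().round(2).tolist(), down(0))
import pickle
c0=bot.current_clock()
P={}
for k,(x,y) in enumerate([(0.5,-0.22),(0.5,0.22)]):
    bot.goto([x,y,0.32],down(0)); print(bot.current_clock()-c0,bot.current_joints())
    P[k]=snap("wrist",f"1_{k}")
P["scene"]=snap("scene","1_scene");P["side"]=snap("side","1_side")
pickle.dump(P,open("s1.pkl","wb"))
E
```

```text
[[1.0, 0.0, -0.0], [0.0, -1.0, 0.0], [-0.0, -0.0, -1.0]] [3.14159265 0.         0.        ]
0.9999999999999999 [-6.34559992e-01  3.49148929e-02  1.52527657e+00  5.72192975e-04
  1.58277253e+00 -6.35262804e-01]
2.6667 [ 1.91854045e-01  3.46168793e-02  1.52413219e+00 -3.64959700e-04
  1.58289061e+00  1.92979106e-01]
```

View pics/1_0.png

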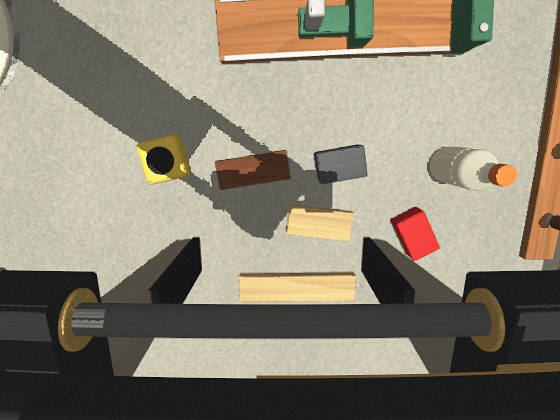

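View pics/1_1.png

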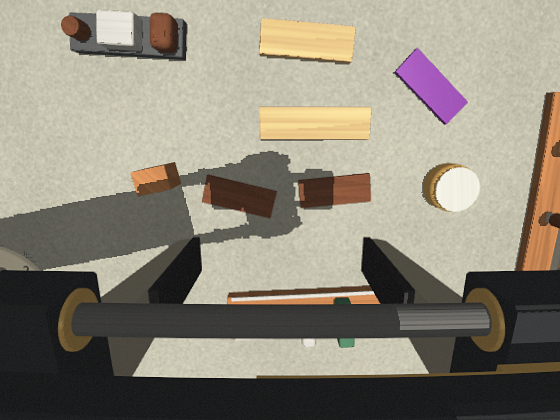

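View pics/1_scene.png

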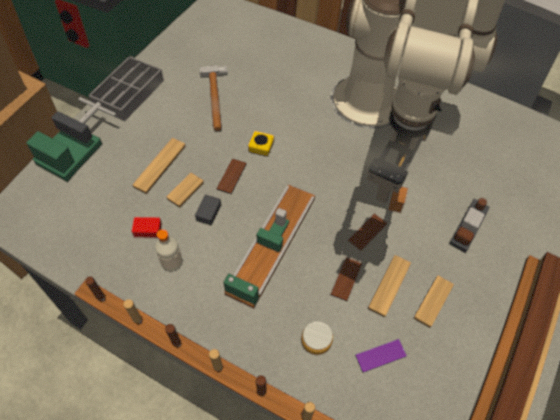

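```bash
cat >> h.py <<'E'
def mask(c,kind):
    hsv=cv2.cvtColor(cv2.GaussianBlur(c["pixels"],(3,3),0),cv2.COLOR_BGR2HSV); h,s,v=hsv[...,0].astype(int),hsv[...,1].astype(int),hsv[...,2].astype(int)
    if kind=="pale": m=(h>=14)&(h<=26)&(s>75)&(v>60)
    if kind=="sep": m=((h<=13)|(h>174))&(s>95)&(v<165)&(v>15)
    if kind=="block": m=(s<45)&(v<105)&(v>25)
    return m.astype(np.uint8)*255
H={"pale":.016,"sep":.008,"block":.032}
def blobs(c,kind,amin=400,z0=0):
    m=cv2.morphologyEx(mask(c,kind),cv2.MORPH_OPEN,np.ones((3,3)))
    m=cv2.morphologyEx(m,cv2.MORPH_CLOSE,np.ones((5,5)))
    out=[]
    for q in cv2.findContours(m,cv2.RETR_EXTERNAL,cv2.CHAIN_APPROX_NONE)[0]:
        if cv2.contourArea(q)<amin: continue
        w=ray(c,q[:,0],z0+H[kind]/2)[:,:2]
        (cx,cy),(a,b),t=cv2.minAreaRect((w*1000).astype(np.float32))
        if a<b: a,b,t=b,a,t+90
        t=(t+90)%180-90
        out.append((cx/1000,cy/1000,a,b,t,q[:,0].mean(0).round(),cv2.contourArea(q)))
    return out
E
python3 - <<'E'
from h import *
import pickle
P=pickle.load(open("s1.pkl","rb"))
for k in (0,1):
  for kd in H:
    for b in blobs(P[k],kd): print(k,kd,np.round(b[:2],3),np.round(b[2:5],1),b[5],b[6])
E
```

```text
0 pale [ 0.877 -0.569] [2.994e+02 2.190e+01 1.000e-01] [484. 371.] 749.0
0 pale [ 0.861 -0.465] [137.7  61.2 -72.7] [488. 319.] 1164.5
0 pale [ 0.143 -0.467] [137.8  62.6  72.7] [ 75. 319.] 1154.5
0 pale [ 0.528 -0.399] [192.1  51.    0.2] [297. 287.] 3141.5
0 pale [ 0.563 -0.288] [101.4  48.6  -6.6] [319. 222.] 1827.5
0 pale [ 0.325 -0.19 ] [71.5 65.8 12.9] [165. 159.] 1047.5
0 sep [ 0.458 -0.206] [109.2  43.1   9.1] [252. 169.] 1925.5
0 sep [ 0.909 -0.169] [356.5  16.3  89.7] [543. 140.] 1054.0
0 block [ 0.498 -0.503] [1.1051e+03 3.7650e+02 1.0000e-01] [290. 335.] 69915.0
0 block [ 0.496 -0.248] [264.4 117.   10.5] [279. 184.] 4899.5
0 block [ 0.281 -0.094] [421.9 101.  -34.5] [130.  87.] 13930.5
1 pale [ 0.878 -0.133] [302.5  22.   -0. ] [483. 371.] 748.0
1 pale [ 0.863 -0.029] [138.4  61.4 -72.8] [488. 319.] 1158.0
1 pale [ 0.143 -0.029] [138.2  62.7  72.5] [ 75. 319.] 1160.0
1 pale [0.743 0.214] [71.9 42.2 72. ] [437. 182.] 517.5
1 pale [0.552 0.3  ] [161.3  45.7   0.2] [314. 123.] 3485.5
1 pale [0.538 0.412] [131.4  49.1  -4.6] [306.  40.] 3379.0
1 sep [0.436 0.191] [109.   43.5 -13.9] [238. 196.] 1823.5
1 sep [0.585 0.2  ] [110.   43.5   5.8] [334. 190.] 1848.0
1 sep [0.312 0.212] [75.2 31.4 33.8] [158. 182.] 411.5
1 sep [0.907 0.206] [286.1  13.3 -89.9] [536. 181.] 820.5
1 sep [0.209 0.436] [ 43.6  25.7 -27.2] [75. 28.] 447.5
1 sep [0.336 0.426] [50.2 37.3 86.6] [163.  32.] 890.0
1 block [0.499 0.002] [1108.6  513.7   -0. ] [312. 312.] 89264.5
1 block [0.291 0.419] [163.9  53.3  -4.9] [130.  41.] 1595.5
```

Run:
```python
from h import *
import pickle
bot.goto([.575,-0.02,.24],down(0))
c=snap("wrist"); pickle.dump(c,open("s2.pkl","wb"))
cv2.imwrite("pics/2.png",cv2.resize(c["pixels"][90:300,100:500],None,fx=2,fy=2,interpolation=cv2.INTER_CUBIC))
```

```text
(no output)
```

View pics/2.png

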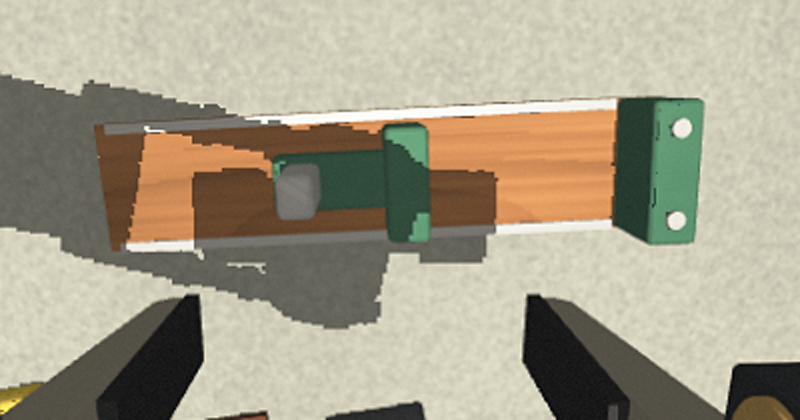

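Run:
```python
from h import *
import pickle
c=pickle.load(open("s2.pkl","rb"))
f=lambda p:np.array([(x/2+100-.25,y/2+90-.25) for x,y in p])
def show(n,p,z): print(n,ray(c,f(p),z)[:,:2].round(4).tolist())
show("face base",[(617.5,108),(612.5,222)],.02)
show("face top",[(656,103),(648,240)],.07)
show("back top",[(704,105),(696,240)],.07)
show("stop sides top",[(660,98),(700,99),(652,244),(694,243)],.07)
show("near end",[(97,126),(115,250)],.02)
show("strip +y outer",[(105,124),(300,115),(617,98)],.02)
show("strip +y inner",[(105,134),(300,126),(617,109)],.02)
show("strip -y outer",[(126,250),(612,229)],.02)
show("strip -y inner",[(126,243),(612,220)],.02)
show("handle top",[(279,165),(320,165),(316,218),(278,216)],.088)
show("jaw top",[(385,128),(427,128),(429,236),(387,238)],.066)
```

```text
face base [[0.7318, 0.0361], [0.7351, -0.0344]]
face top [[0.7325, 0.0404], [0.7359, -0.0341]]
back top [[0.7587, 0.0397], [0.7633, -0.0341]]
stop sides top [[0.7344, 0.043], [0.7561, 0.0428], [0.7384, -0.0364], [0.7623, -0.0358]]
near end [[0.4155, 0.0251], [0.4198, -0.0529]]
strip +y outer [[0.4206, 0.0262], [0.5397, 0.0312], [0.731, 0.0421]]
strip +y inner [[0.4201, 0.0202], [0.5395, 0.0246], [0.7316, 0.0355]]
strip -y outer [[0.4269, -0.0529], [0.7352, -0.0389]]
strip -y inner [[0.4273, -0.0483], [0.7347, -0.0331]]
handle top [[0.535, 0.0091], [0.5558, 0.0091], [0.5533, -0.0183], [0.5337, -0.0172]]
jaw top [[0.5893, 0.0263], [0.6117, 0.0263], [0.6143, -0.0329], [0.591, -0.0341]]
```

```bash
cat >> h.py <<'E'
O=np.array([0.7337,0.002]); Y=0.047
def W(x,y,z):  # bed -> world
    return np.array([O[0]+x*np.cos(Y)-y*np.sin(Y),O[1]+x*np.sin(Y)+y*np.cos(Y),z])
def Bd(p):
    d=np.asarray(p)[:2]-O; return np.array([d[0]*np.cos(Y)+d[1]*np.sin(Y),-d[0]*np.sin(Y)+d[1]*np.cos(Y),p[2] if len(p)>2 else 0])
YB=Y-np.pi/2
def F(): # force in bed axes
    f=bot.current_contact_force(); return np.array([f[0]*np.cos(Y)+f[1]*np.sin(Y),-f[0]*np.sin(Y)+f[1]*np.cos(Y),f[2]])
def st(tag=""):
    print(tag,"t%.1f"%bot.current_clock(),"op%.3f"%bot.current_opening(),"bed",Bd(bot.current_ee_pos()).round(4),"F",F().round(1))
E
python3 - <<'E'
from h import *
g=-.215+.0965-.072
bot.set_gripper(.55,20)
bot.goto(W(g,0,.15),down(YB)); print(bot.current_joints().round(2)); st("above")
bot.line_to(W(g,0,.056)); st("down")
bot.set_gripper(0,20); st("grip")
bot.line_to(W(-.283,0,.056),max_speed=.08); st("pulled")
x=-.283
while x>-.296:
    x-=.001; bot.line_to(W(x,0,.056),max_speed=.02); 
    if abs(F()[0])>12: break
st("end")
E
```

```text
[-0.24  0.14  1.75  0.    1.25  1.29]
above t6.2 op0.550 bed [-1.902e-01 -1.000e-04  1.503e-01] F [ 0.5 -0.5 -0.2]
down t6.9 op0.549 bed [-0.1897 -0.0002  0.0569] F [ 0.4  0.4 -0.3]
grip t7.5 op0.260 bed [-0.1901 -0.0009  0.0566] F [-1.3 -4.6  2.7]
pulled t8.8 op0.264 bed [-0.2821 -0.0012  0.0566] F [ 0.3 -7.4  0.5]
end t10.3 op0.262 bed [-0.2851 -0.0013  0.0567] F [ 13.2  -5.7 -11.2]
```

```bash
cat >> h.py <<'E'
def rel():
    bot.set_gripper(.62); 
def pick(x,y,tdeg,w,zg=.003,N=35,op=.66):
    yaw=np.deg2rad(tdeg)-np.pi/2; r=down(yaw)
    bot.set_gripper(op,N)
    bot.goto([x,y,.07],r)
    bot.line_to([x,y,zg],max_speed=.1); st("at")
    bot.set_gripper(0,N); st("closed, want %.3f"%(w/.092))
    bot.line_to([x,y,.08],max_speed=.12); st("lifted")
    o=bot.current_opening(); 
    return abs(o-w/.092)<.05
def carry(x,z,y=0,up=.2):
    p=bot.current_ee_pos(); bot.line_to([p[0],p[1],up],max_speed=.25)
    bot.goto(W(x,y,up),down(YB)); st("over")
    bot.line_to(W(x,y,z),max_speed=.12); st("lowered")
def push(x,y,z,xmax,f=5,step=.001):
    f0=F()[0]
    while x<xmax:
        x+=step; bot.line_to(W(x,y,z),max_speed=.02)
        if F()[0]-f0<-f: st("contact"); return x
    st("NO contact"); return x
E
python3 - <<'E'
from h import *
bot.set_gripper(.55); p=bot.current_ee_pos(); bot.line_to([p[0],p[1],.15],max_speed=.25); st("rel")
print(pick(.528,-.399,.2,.046))
snap("wrist","3_w"); snap("side","3_s")
E
```

```text
rel t11.4 op0.553 bed [-2.891e-01  1.000e-04  1.501e-01] F [ 0.   1.2 -0.9]
at t14.0 op0.659 bed [-0.2242 -0.391   0.0029] F [-0.4 -0.1  0.8]
closed, want 0.500 t14.4 op0.496 bed [-0.2241 -0.3911  0.0034] F [ 0.1 -0.1  0.6]
lifted t15.2 op0.498 bed [-0.2248 -0.3903  0.0791] F [-1.   0.1 -0.6]
True
```

View pics/3_w.png

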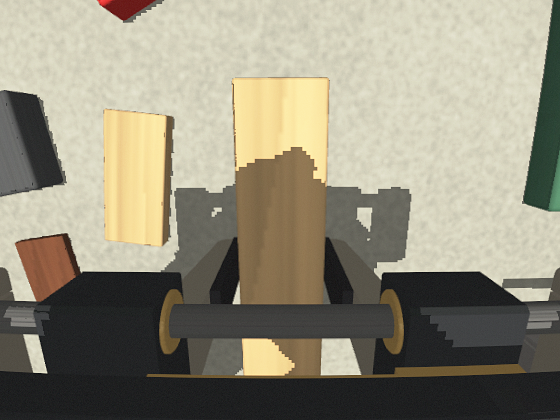

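View pics/3_s.png

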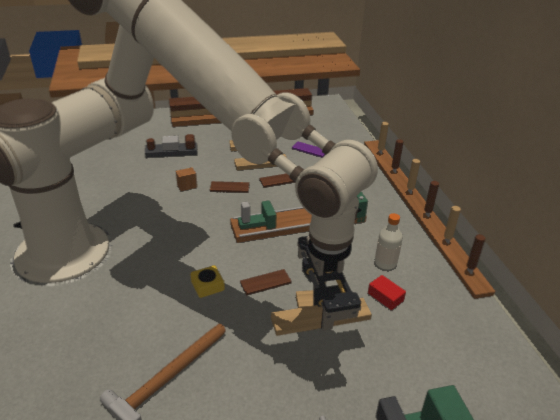

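The wrist view shows board a gripped squarely, with its far end at row 77. The side view shows the jaw fully back. Next I'll place board a.

```bash
cat >> h.py <<'E'
def tipoff(zoff,kind="pale",f=None):
    """distance TCP -> far end of held item (camera side), item top zoff above TCP"""
    c=snap("wrist",f); p=bot.current_ee_pos(); R=Ro.from_rotvec(bot.current_tool_rot()).as_matrix()
    m=mask(c,kind); 
    ax=R[:,1]*-1
    u0=proj(c,p+ax*.045+np.array([0,0,zoff]))[0]; col=int(u0[0]); r=int(u0[1])
    sub=m[:, col-8:col+9]; 
    edges=[]
    for k in range(sub.shape[1]):
        q=r
        while q>0 and sub[q,k]: q-=1
        edges.append(q+.5)
    e=np.median(edges); w=ray(c,[(col,e)],p[2]+zoff)[0]
    return float((w-p)@ax),(col,r,e)
E
python3 - <<'E'
from h import *
print(tipoff(.013))
L=.19
carry(-L/2-.012,.0245)
print(tipoff(.013,f="4_a"))
x=push(-L/2-.012,0,.0245,-L/2+.008)
st()
snap("wrist","4_b")
E
```

```text
(0.09376544679775427, (281, 181, np.float64(77.5)))
over t17.5 op0.494 bed [-0.107  -0.0012  0.1998] F [ 1.   0.4 -0.1]
lowered t19.1 op0.495 bed [-0.1062 -0.0002  0.0255] F [-0.   0.6 -0.8]
(0.094817712838052, (280, 182, np.float64(75.5)))
contact t22.6 op0.495 bed [-0.0943  0.0001  0.024 ] F [-4.6 -0.2 -0.3]
 t22.6 op0.495 bed [-0.0943  0.0001  0.024 ] F [-4.6 -0.2 -0.3]
```

View pics/4_b.png

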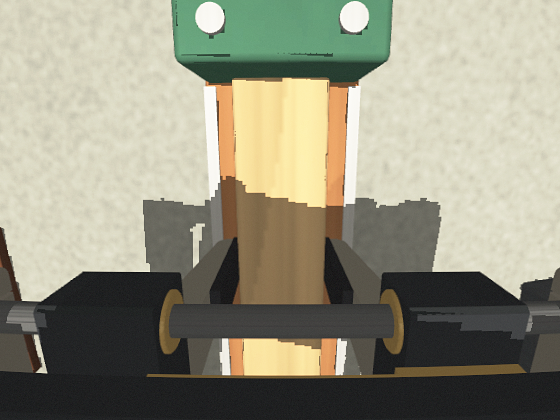

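The wrist view shows board a's end meeting the green stop at row 79, centred between the white strips (centre col 281). Contact came at −94.3 mm and the tip offset is 94.3 mm, so the two agree. Next I'll release it and place the first separator.

```bash
cat >> h.py <<'E'
def letgo(up=.2):
    bot.set_gripper(.62); p=bot.current_ee_pos(); bot.line_to([p[0],p[1],up],max_speed=.3); st("free")
def layer(kind,x,y,t,L,w,z0,zg,f):
    if not pick(x,y,t,w,zg): print("BAD GRASP"); return False
    top=H[kind]-zg
    carry(-L/2-.010,z0+zg+.0015)
    o=tipoff(top,kind,f+"a"); print("tip",o)
    xx=-L/2-.010
    push(xx,0,z0+zg+.0015,-L/2+.008); snap("wrist",f+"b")
    print("opening",bot.current_opening())
    return True
E
python3 - <<'E'
from h import *
letgo()
layer("sep",.458,-.206,9.1,.110,.044,.036,.002,"5")
E
```

```text
free t23.8 op0.618 bed [-9.340e-02  1.000e-04  1.981e-01] F [-0.8 -0.5 -1.2]
at t26.1 op0.659 bed [-0.2847 -0.195   0.0022] F [-0.7 -0.   0.7]
closed, want 0.478 t26.5 op0.464 bed [-0.2849 -0.1951  0.0024] F [ 0.4 -0.9  2.5]
lifted t27.3 op0.470 bed [-0.2857 -0.1944  0.0793] F [ 0.4 -0.1 -0.9]
over t29.0 op0.473 bed [-0.0657 -0.001   0.1993] F [ 0.  -0.2 -0.3]
lowered t30.5 op0.469 bed [-0.0642 -0.0002  0.0406] F [ 0.1 -0.7  0.1]
tip (0.04525422879297514, (280, 179, np.float64(179.5)))
contact t33.3 op0.471 bed [-0.055  -0.      0.0391] F [-5.4 -0.5  1.4]
opening 0.465855490079677
```

View pics/5b.png

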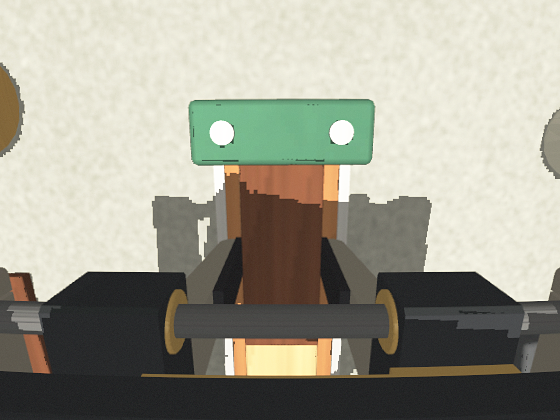

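The separator lies flat on board a, with its end at the stop (row 165). Contact at −55.0 mm matches its half length. Next is board b.

Run:
```python
from h import *
letgo()
layer("pale",.552,.300,.2,.160,.046,.044,.003,"6")
```

```text
free t34.5 op0.621 bed [-0.0543  0.0002  0.1982] F [-0.5  0.1 -1. ]
at t36.9 op0.658 bed [-0.1671  0.3063  0.0033] F [ 0.6  0.  -0.4]
closed, want 0.500 t37.2 op0.495 bed [-0.1671  0.3064  0.0036] F [-0.3 -0.1  2.2]
lifted t38.0 op0.496 bed [-0.1682  0.306   0.0791] F [ 0.4  0.2 -1.4]
over t39.9 op0.498 bed [-0.0903  0.0013  0.1994] F [ 0.  -0.2 -1.7]
lowered t41.3 op0.497 bed [-0.0892 -0.0002  0.0496] F [-0.4 -0.3 -0.4]
tip (0.07869845303255495, (280, 182, np.float64(111.5)))
contact t44.6 op0.499 bed [-0.0785 -0.0001  0.048 ] F [-6.7 -0.6  1.9]
opening 0.5011168385110147
```

View pics/6b.png

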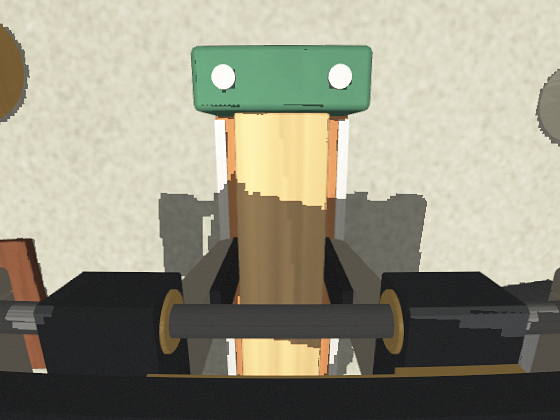

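Board b's end meets the stop at row 112 and the board is centred. Contact at −78.5 mm matches the tip offset of 78.7 mm. The second separator goes at layer z = 60 mm.

Run:
```python
from h import *
letgo()
layer("sep",.585,.200,5.8,.110,.044,.060,.002,"7")
```

```text
free t45.7 op0.618 bed [-7.690e-02  1.000e-04  1.992e-01] F [ 0.1  0.2 -0.8]
at t47.7 op0.661 bed [-0.139   0.2047  0.0019] F [-0.  -0.2 -0.1]
closed, want 0.478 t48.1 op0.470 bed [-0.139   0.2048  0.0023] F [-0.2  0.1  1.2]
lifted t48.9 op0.468 bed [-0.14    0.2047  0.0791] F [-0.1  0.  -0.1]
over t50.5 op0.473 bed [-0.0657  0.0015  0.1989] F [ 0.2 -0.1 -0.8]
lowered t51.7 op0.472 bed [-0.0642 -0.0002  0.0647] F [-0.3 -0.2 -0.3]
tip (0.04524667874457153, (281, 179, np.float64(179.5)))
contact t54.8 op0.475 bed [-0.0542 -0.      0.063 ] F [-5.2 -0.3  1.2]
opening 0.47232324653521535
```

View pics/7b.png

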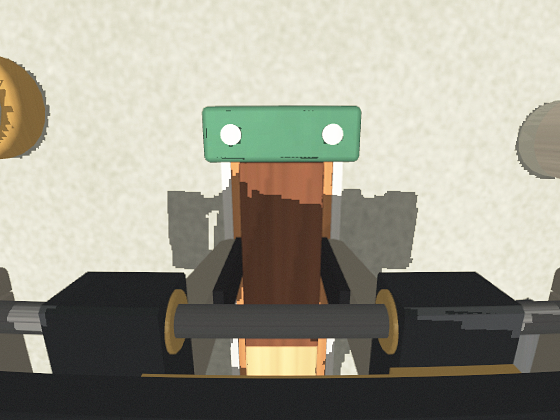

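```bash
python3 - <<'E'
import cv2
im=cv2.imread("pics/7a.png"); h=cv2.cvtColor(im,cv2.COLOR_BGR2HSV)
for r in range(225,125,-8): print(r,h[r,281].tolist(),im[r,281].tolist())
E
python3 - <<'E'
from h import *
letgo()
zg=.003;L=.13
if pick(.538,.412,-4.6,.046,zg):
    carry(-L/2-.010,.068+zg+.0015)
    o,q=tipoff(.013,"pale","8a"); print(o,q)
    bot.line_to(W(-o-.002,0,.068+zg+.0015),max_speed=.05)
    bot.line_to(W(-o-.002,0,.068+zg+.0005),max_speed=.02); st("low")
    o,q=tipoff(.013,"pale","8c"); print(o,q)
    bot.line_to(W(-o-.0003,0,.068+zg),max_speed=.02); st("fin")
    snap("wrist","8b");snap("side","8s")
E
```

```text
225 [10, 127, 84] [42, 56, 84]
217 [10, 134, 80] [38, 52, 80]
209 [10, 129, 81] [40, 53, 81]
201 [9, 132, 81] [39, 52, 81]
193 [9, 139, 169] [77, 106, 169]
185 [10, 139, 169] [77, 108, 169]
177 [9, 140, 170] [77, 106, 170]
169 [10, 143, 170] [75, 107, 170]
161 [15, 117, 153] [83, 117, 153]
153 [22, 93, 249] [158, 226, 249]
145 [23, 89, 250] [163, 230, 250]
137 [71, 92, 169] [130, 169, 108]
129 [70, 89, 180] [138, 180, 117]
free t55.9 op0.620 bed [-0.0525  0.      0.2004] F [-0.5  0.2  0.6]
at t58.6 op0.663 bed [-0.1762  0.4188  0.0026] F [ 0.7 -0.5  0.3]
closed, want 0.500 t59.0 op0.497 bed [-0.176   0.4189  0.0033] F [-0.7 -1.1  0.2]
lifted t59.8 op0.498 bed [-0.1769  0.4184  0.0791] F [-0.1 -0.3 -0.7]
over t62.0 op0.493 bed [-0.0751  0.0012  0.1998] F [ 0.9 -1.  -0.4]
lowered t63.2 op0.498 bed [-0.0742 -0.0002  0.0735] F [-0.1  0.6 -0.5]
0.06471409776494028 (280, 181, np.float64(141.5))
low t63.8 op0.497 bed [-0.0669  0.      0.0714] F [-0.1 -0.5 -0.6]
0.06469259896915283 (280, 182, np.float64(141.5))
fin t64.1 op0.496 bed [-0.0649 -0.      0.0713] F [-0.7  0.1  2.4]
```

View pics/8b.png

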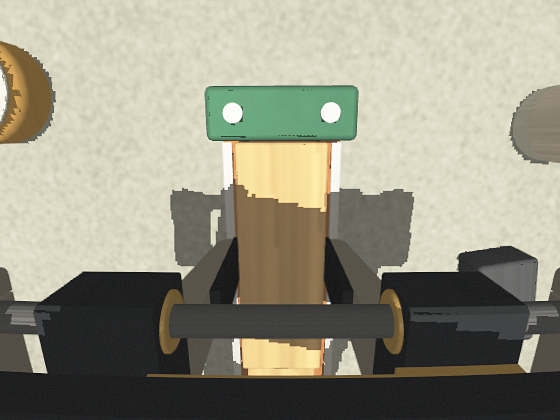

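View pics/8s.png

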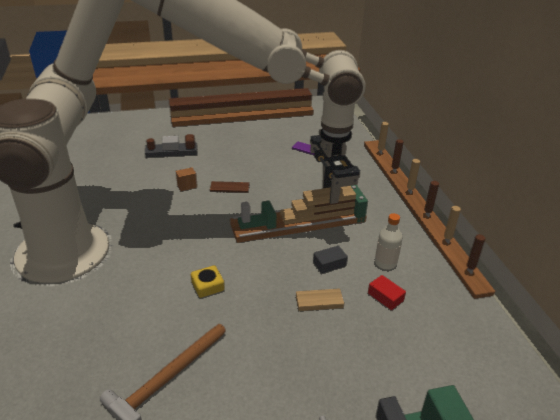

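Board c's end meets the stop's edge (row 141), and the side view shows a neat stack. The block has shifted from side px (319,267) to (330,259), so I'll find it again before picking it up. Next is the third separator, with its tip measured by vision because this layer is above the stop.

```bash
sed -i 's/(s>95)&(v<165)/(s>95)\&(v<190)/' h.py
python3 - <<'E'
from h import *
push(-.0650,0,.071,-.0635,f=4,step=.0005)
letgo()
zg=.002;L=.11
if pick(.436,.191,-13.9,.044,zg):
    carry(-L/2-.006,.084+zg+.0015,up=.2)
    o,q=tipoff(.006,"sep","9a"); print(o,q)
    if abs(o-.055)<.005:
        bot.line_to(W(-o-.0005,0,.084+zg+.0005),max_speed=.03); st("fin")
    snap("wrist","9b")
E
```

```text
contact t65.0 op0.496 bed [-0.0645 -0.      0.0712] F [-6.8 -0.2  7. ]
free t65.9 op0.619 bed [-0.0632  0.      0.2005] F [-0.  -0.1 -1. ]
at t68.3 op0.661 bed [-0.2879  0.2028  0.0023] F [-0.8 -0.4  0.6]
closed, want 0.478 t68.7 op0.472 bed [-0.288   0.2028  0.0024] F [-1.  -0.3  3.1]
lifted t69.5 op0.472 bed [-0.2892  0.2027  0.0792] F [-0.8  0.6 -0.8]
over t71.3 op0.471 bed [-0.0617  0.0011  0.1994] F [ 0.9 -0.2 -0.1]
lowered t72.4 op0.468 bed [-0.0605 -0.0001  0.0881] F [ 0.2  0.4 -0.6]
0.05549266569446705 (281, 179, np.float64(159.5))
fin t72.7 op0.471 bed [-0.0557 -0.      0.0866] F [ 0.8 -0.1 -0.6]
```

View pics/9b.png

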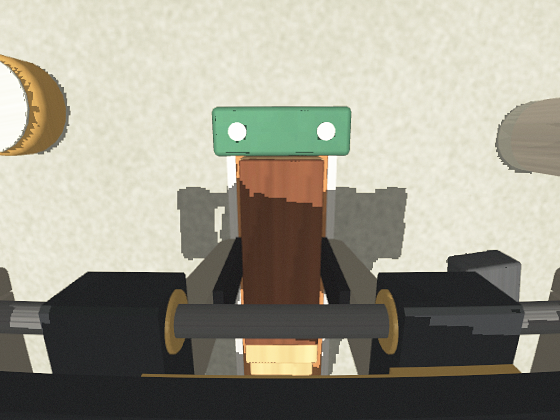

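The sep 3 end (row 159) shows about a 0.5–1 mm sliver of gap to the stop line, so I'll nudge it 0.7 mm before releasing. Then board d.

Run:
```python
from h import *
bot.line_to(W(-.0550,0,.0862),max_speed=.02); st("nudged")
letgo()
zg=.003;L=.10
c=snap("wrist")
if pick(.563,-.288,-6.6,.046,zg):
    carry(-L/2-.006,.092+zg+.0015,up=.2)
    o,q=tipoff(.013,"pale","10a"); print(o,q)
    if abs(o-.05)<.005:
        bot.line_to(W(-o,0,.092+zg+.0005),max_speed=.03); st("fin")
    snap("wrist","10b")
```

```text
nudged t73.0 op0.469 bed [-0.055  -0.      0.0864] F [-1.2  0.1  2.4]
free t74.0 op0.618 bed [-5.450e-02 -1.000e-04  2.012e-01] F [-0.5  0.3 -1.7]
at t76.4 op0.656 bed [-0.1838 -0.2819  0.0033] F [ 0.3  0.4 -0.5]
closed, want 0.500 t76.7 op0.496 bed [-0.1838 -0.282   0.0036] F [0.7 0.6 2.1]
lifted t77.5 op0.499 bed [-0.1847 -0.2812  0.0791] F [-0.3  0.1 -1.8]
over t79.3 op0.496 bed [-0.0564 -0.0013  0.1995] F [-0.1 -0.4  0.4]
lowered t80.3 op0.498 bed [-0.0557 -0.0002  0.0967] F [-0.  -0.4 -0.4]
0.05018956449677859 (280, 181, np.float64(171.5))
fin t80.8 op0.498 bed [-0.0498 -0.      0.0956] F [-0.3  0.3  0.5]
```

View pics/10b.png

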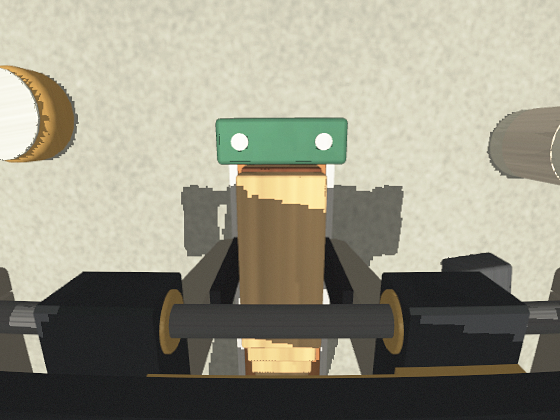

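Board d is in place; its end face is visible at rows 165–175 because the camera sits past its end. I'll release it and look for the block again.

Run:
```python
from h import *
letgo(.22)
snap("scene","11_sc")
bot.goto([.60,-.23,.26],down(0))
c=snap("wrist","11"); print(bot.current_clock())
import pickle; pickle.dump(c,open("s11.pkl","wb"))
for b in blobs(c,"block",800): print(np.round(b[:2],4),np.round(b[2:5],1),b[5],b[6])
```

```text
free t81.7 op0.622 bed [-4.99e-02 -1.00e-04  2.21e-01] F [ 0.7  0.5 -1. ]
83.5083
[ 0.5982 -0.4677] [9.659e+02 3.319e+02 1.000e-01] [278. 336.] 77439.0
[ 0.6431 -0.2432] [69.6 55.1  0.4] [318. 199.] 851.0
[ 0.4949 -0.2044] [272.4 129.8 -27.2] [205. 160.] 6938.0
[ 0.3007 -0.0795] [157.5  95.2 -31.4] [51. 67.] 5465.0
```

View pics/11.png

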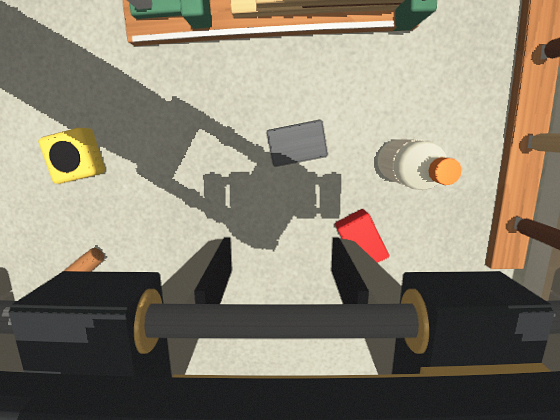

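View pics/11_sc.png

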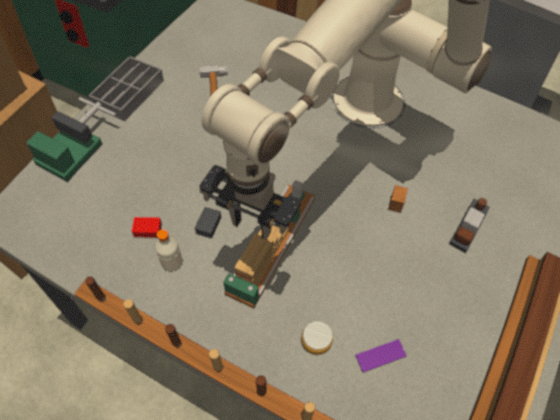

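Run:
```python
from h import *
import pickle
c=pickle.load(open("s11.pkl","rb")); p=c["pixels"][100:190,240:360]
cv2.imwrite("pics/11z.png",cv2.resize(p,None,fx=6,fy=6,interpolation=cv2.INTER_CUBIC))
```

```text
(no output)
```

View pics/11z.png

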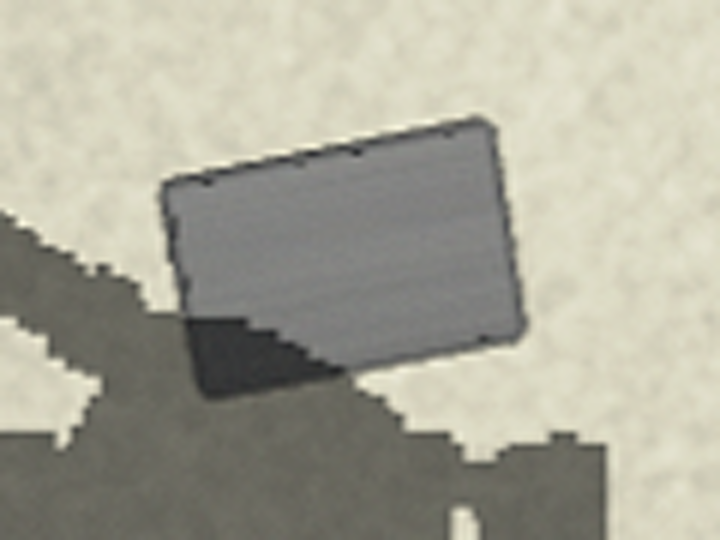

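Run:
```python
from h import *
import pickle
c=pickle.load(open("s11.pkl","rb"))
q=np.array([(163,181),(490,116),(526,336),(203,402)])/6+np.array([240,100])-.4
w=ray(c,q,.032)[:,:2]; print(w.round(4),w.mean(0), np.linalg.norm(np.diff(w,axis=0),axis=1))
d=(w[1]-w[0])+(w[2]-w[3]); print(np.degrees(np.arctan2(d[1],d[0])))
print("glue left edge",ray(c,[(376,158)],0.01))
```

```text
[[ 0.5845 -0.1586]
 [ 0.6502 -0.1458]
 [ 0.6588 -0.1895]
 [ 0.5923 -0.2031]] [ 0.62142025 -0.17424051] [0.06694013 0.04456839 0.06783163]
11.31223734824879
glue left edge [[ 0.72593592 -0.19379655  0.01      ]]
```

Run:
```python
from h import *
zg=.006
ok=pick(.6214,-.1742,11.3+180,.046,zg,N=55); print(ok)
if ok:
    p=bot.current_ee_pos(); bot.line_to([p[0],p[1],.2],max_speed=.2)
    bot.goto(W(-.05,0,.2),down(YB+np.pi)); st("over")
    bot.line_to(W(-.05,0,.108+zg+.004),max_speed=.1); st("near"); snap("wrist","12w");snap("side","12s")
    z=.108+zg+.004
    while z>.108+zg-.003:
        z-=.001; bot.line_to(W(-.05,0,z),max_speed=.02)
        if F()[2]>5: break
    st("down")
```

```text
at t86.0 op0.660 bed [-0.12   -0.171   0.0065] F [ 0.5 -0.3 -0.6]
closed, want 0.500 t86.4 op0.498 bed [-0.1198 -0.1709  0.0069] F [0.  1.  2.4]
lifted t87.2 op0.496 bed [-0.1215 -0.1702  0.0786] F [-0.2  0.2 -8.8]
True
over t88.7 op0.495 bed [-0.0509  0.0003  0.1979] F [-0.2 -1.2 -7.4]
near t89.7 op0.496 bed [-0.0492 -0.0002  0.1192] F [ 0.4  0.3 -7.4]
down t91.3 op0.500 bed [-0.0498 -0.      0.1149] F [-8.   1.4  7.9]
```

View pics/12w.png

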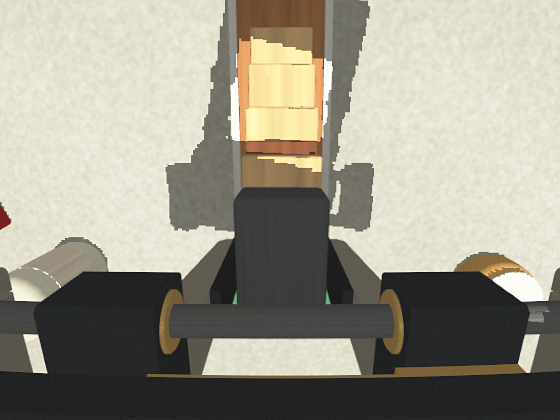

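View pics/12s.png

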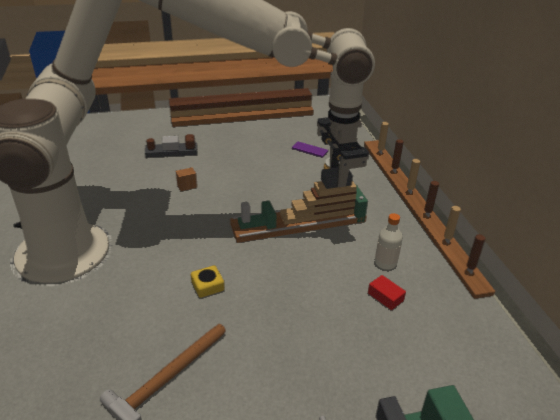

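The block is held just above the top board and the stack looks neat. On touchdown Fx was −8 N, so I'll ease off a little, release, and inspect.

```bash
python3 - <<'E'
from h import *
p=bot.current_ee_pos(); bot.line_to([p[0],p[1],p[2]+.0003],max_speed=.02); st("ease")
bot.set_gripper(.62); p=bot.current_ee_pos(); bot.line_to([p[0],p[1],.25],max_speed=.25); st("free")
c=snap("wrist","13w0")
bot.goto(W(-.13,0,.32),down(YB)); c=snap("wrist","13w"); snap("side","13s"); snap("scene","13c"); st()
import pickle; pickle.dump(c,open("s13.pkl","wb"))
E
python3 - <<'E'
import cv2
a=cv2.imread("pics/13s.png")[120:260,200:400]; cv2.imwrite("pics/13sz.png",cv2.resize(a,None,fx=4,fy=4,interpolation=cv2.INTER_CUBIC))
E
```

```text
ease t91.6 op0.495 bed [-4.94e-02 -1.00e-04  1.15e-01] F [ 0.9  0.6 -5.7]
free t92.6 op0.621 bed [-4.980e-02 -1.000e-04  2.483e-01] F [-0.   0.8 -0.6]
 t95.5 op0.619 bed [-0.13    0.      0.3199] F [-0.5 -0.   0. ]
```

View pics/13w.png

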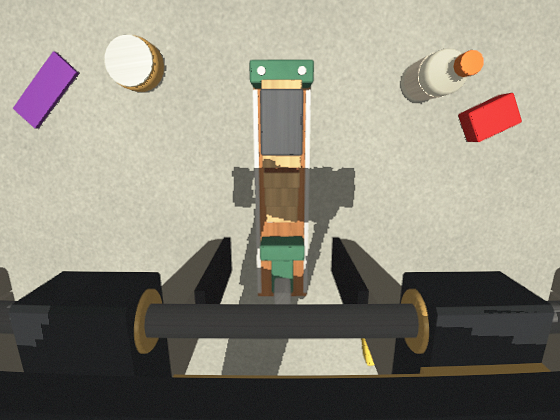

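View pics/13sz.png

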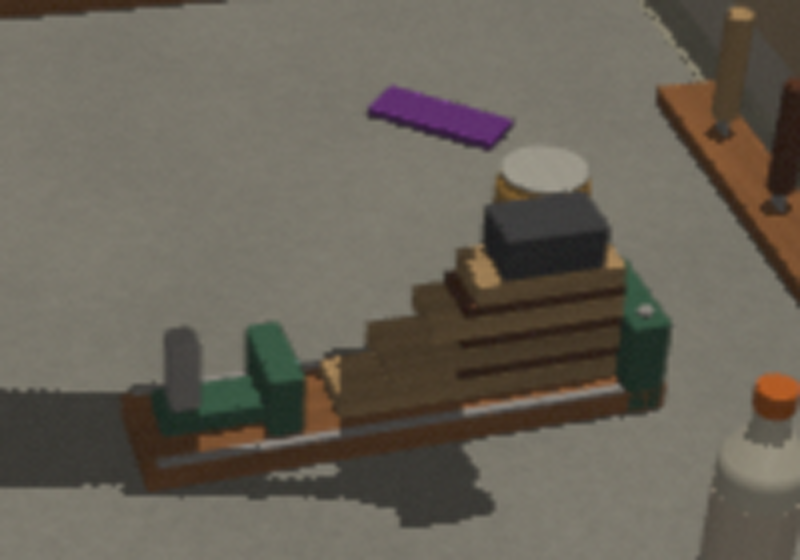

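View pics/13w0.png

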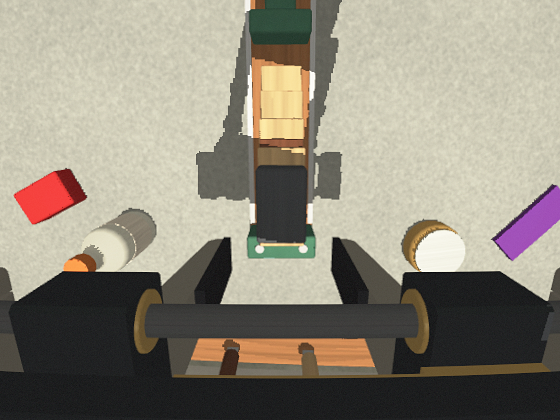

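Run:
```python
import cv2
a=cv2.imread("pics/13w.png")[50:270,225:340]; cv2.imwrite("pics/13wz.png",cv2.resize(a[:130],None,fx=4.5,fy=4.5,interpolation=cv2.INTER_CUBIC))
```

```text
(no output)
```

View pics/13wz.png

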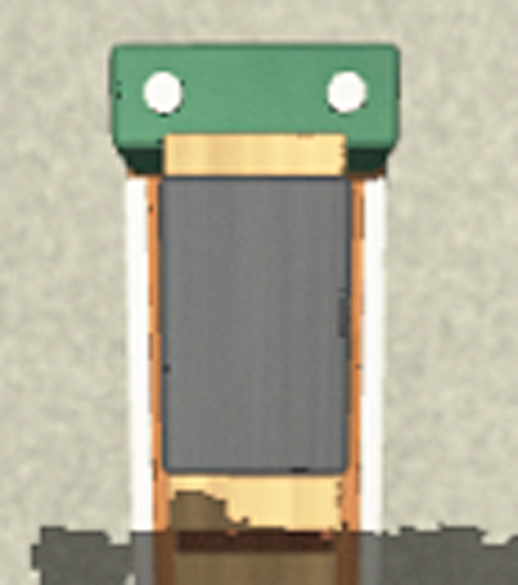

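Run:
```python
from h import *
import pickle
c=pickle.load(open("s13.pkl","rb"))
def q(n,pts,z): print(n,[Bd(r).round(4).tolist()[:2] for r in ray(c,np.array(pts)/4.5+np.array([225,50])-.4,z)])
q("d far end",[(165,135),(345,135)],.108)
q("d near top",[(255,531)],.108)
q("block top",[(162,177),(350,177),(348,472),(165,472)],.14)
q("block rear bottom",[(255,474)],.108)
q("stop top front",[(118,149),(393,149)],.07)
```

```text
d far end [[-0.0023, 0.0226], [-0.0023, -0.0226]]
d near top [[-0.1016, -0.0001]]
block top [[-0.0165, 0.0215], [-0.0165, -0.022], [-0.084, -0.0225], [-0.0841, 0.0216]]
block rear bottom [[-0.0867, -0.0001]]
stop top front [[-0.0001, 0.0379], [-0.0001, -0.0381]]
```

The block is flat, and its centre measures −50.3 mm, as intended. Board d's far end measures −2.3 mm, so I'll take a closer second look from above before deciding whether to nudge it.

Run:
```python
from h import *
import pickle
bot.goto(W(-.13,0,.26),down(YB)); c=snap("wrist","14"); pickle.dump(c,open("s14.pkl","wb")); st()
cc=-c["R"].T@c["t"]; print(Bd(cc))
cv2.imwrite("pics/14z.png",cv2.resize(c["pixels"][0:230,200:360],None,fx=2.6,fy=2.6,interpolation=cv2.INTER_CUBIC))
```

```text
t95.9 op0.623 bed [-1.297e-01 -1.000e-04  2.612e-01] F [0.1 0.3 0.4]
[-6.16619510e-02 -7.65201998e-05  4.28780332e-01]
```

View pics/14z.png

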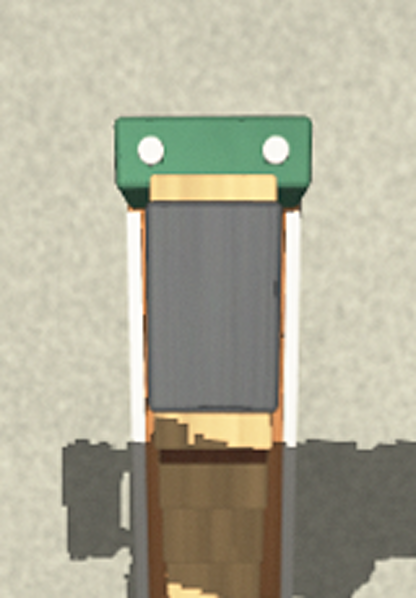

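Run:
```python
from h import *
import pickle
c=pickle.load(open("s14.pkl","rb"))
g=c["pixels"].astype(int)
for col in (272,280,288):
    print(col,"far",[(r,g[r,col].tolist()) for r in range(64,72)])
    print(col,"near",[(r,g[r,col].tolist()) for r in range(168,183,1)])
for r0 in (66.5,67,67.5,171.5,172.5,173.5,176): print(r0,Bd(ray(c,[(280,r0)],.108)[0]).round(4), "z.092",Bd(ray(c,[(280,r0)],.092)[0]).round(4))
print("stop front", [Bd(ray(c,[(250,r)],.07)[0]).round(4)[0] for r in (70,71,72,73)],[(r,g[r,250].tolist()) for r in range(66,80)])
```

```text
272 far [(64, [124, 163, 102]), (65, [126, 164, 103]), (66, [122, 157, 95]), (67, [130, 184, 217]), (68, [138, 203, 239]), (69, [142, 207, 239]), (70, [142, 206, 238]), (71, [143, 207, 239])]
272 near [(168, [109, 158, 192]), (169, [106, 157, 194]), (170, [100, 145, 177]), (171, [63, 90, 109]), (172, [55, 79, 97]), (173, [36, 46, 68]), (174, [37, 49, 70]), (175, [31, 45, 68]), (176, [34, 46, 69]), (177, [33, 47, 69]), (178, [52, 75, 96]), (179, [71, 103, 124]), (180, [70, 101, 121]), (181, [69, 100, 121]), (182, [71, 101, 123])]
280 far [(64, [123, 163, 103]), (65, [127, 166, 105]), (66, [120, 156, 93]), (67, [134, 196, 230]), (68, [155, 225, 251]), (69, [155, 224, 249]), (70, [151, 222, 247]), (71, [156, 224, 248])]
280 near [(168, [142, 205, 242]), (169, [69, 95, 117]), (170, [71, 102, 123]), (171, [72, 102, 126]), (172, [60, 87, 108]), (173, [31, 43, 67]), (174, [32, 44, 68]), (175, [34, 46, 72]), (176, [35, 48, 73]), (177, [36, 50, 73]), (178, [53, 76, 97]), (179, [73, 104, 125]), (180, [70, 100, 122]), (181, [71, 101, 123]), (182, [70, 102, 122])]
288 far [(64, [122, 161, 101]),
[... 624 characters left out ...]
5 [-0.0023  0.0015  0.108 ] z.092 [0.0006 0.0016 0.092 ]
171.5 [-0.1005  0.0015  0.108 ] z.092 [-0.1024  0.0016  0.092 ]
172.5 [-0.1015  0.0015  0.108 ] z.092 [-0.1035  0.0016  0.092 ]
173.5 [-0.1025  0.0015  0.108 ] z.092 [-0.1045  0.0016  0.092 ]
176 [-0.105   0.0015  0.108 ] z.092 [-0.1072  0.0016  0.092 ]
stop front [np.float64(0.0023), np.float64(0.0013), np.float64(0.0003), np.float64(-0.0007)] [(66, [129, 170, 107]), (67, [130, 169, 107]), (68, [129, 168, 107]), (69, [121, 159, 101]), (70, [114, 149, 98]), (71, [100, 130, 83]), (72, [66, 87, 56]), (73, [49, 62, 40]), (74, [47, 60, 38]), (75, [48, 61, 41]), (76, [46, 59, 37]), (77, [47, 58, 39]), (78, [45, 57, 34]), (79, [52, 76, 90])]
```

Two views put board d's end within about 1.5 mm of the stop plane, which is inside the 2 mm calibration. Its layer is above the stop anyway, so I'll leave it rather than disturb the stack. Last step is the jaw.

Run:
```python
from h import *
bot.set_gripper(.5,20)
bot.goto(W(-.287,-.001,.16),down(YB)); bot.line_to(W(-.287,-.001,.056),max_speed=.12); st("at")
bot.set_gripper(0,20); st("grip")
bot.line_to(W(-.266,-.001,.056),max_speed=.05); st("slid")
x=-.266; f0=None
while x<-.254:
    x+=.0005; bot.line_to(W(x,-.001,.056),max_speed=.015); f=F()
    print(round(x,4),Bd(bot.current_ee_pos())[0].round(4),f.round(1))
    if f[0]<-11: break
bot.set_gripper(.5); st("open")
p=bot.current_ee_pos(); bot.line_to([p[0],p[1],.2],max_speed=.2); 
bot.goto(W(-.19,0,.30),down(YB)); c=snap("wrist","15"); snap("side","15s"); snap("scene","15c"); st()
cv2.imwrite("pics/15z.png",cv2.resize(c["pixels"][0:260,180:380],None,fx=2.3,fy=2.3,interpolation=cv2.INTER_CUBIC))
a=cv2.imread("pics/15s.png")[120:260,200:400]; cv2.imwrite("pics/15sz.png",cv2.resize(a,None,fx=4,fy=4,interpolation=cv2.INTER_CUBIC))
```

```text
at t98.0 op0.504 bed [-0.2862 -0.0013  0.0568] F [-0.2 -0.5 -0. ]
grip t98.5 op0.260 bed [-0.2866 -0.0013  0.0564] F [-0.6 -1.5  2.3]
slid t99.0 op0.258 bed [-0.2651 -0.0012  0.0564] F [ 2.1 -0.4  2.6]
-0.2655 -0.2651 [ 0.5 -0.4  5. ]
-0.265 -0.2651 [-1.4 -0.9  6.8]
-0.2645 -0.2647 [-2.6 -1.2  8. ]
-0.264 -0.2642 [-2.6 -0.9  7.6]
-0.2635 -0.2637 [-2.6 -1.   7.8]
-0.263 -0.2632 [-2.  -1.4  7.2]
-0.2625 -0.2627 [-3.  -1.2  7.3]
-0.262 -0.2622 [-3.9 -1.9  7.4]
-0.2615 -0.2618 [-2.3 -1.6  7.6]
-0.261 -0.2617 [-4.  -0.5  9.7]
-0.2605 -0.2617 [-6.7 -1.6 11.2]
-0.26 -0.2617 [-8.8 -2.8 13. ]
-0.2595 -0.2617 [-9.  -2.1 15.7]
-0.259 -0.2616 [-11.9  -1.5  16.6]
open t103.0 op0.500 bed [-0.2591 -0.0009  0.0558] F [-0.1 -0.6  0.8]
 t104.6 op0.502 bed [-0.1919  0.0003  0.2971] F [ 0.3  0.4 -0.1]
```

View pics/15z.png

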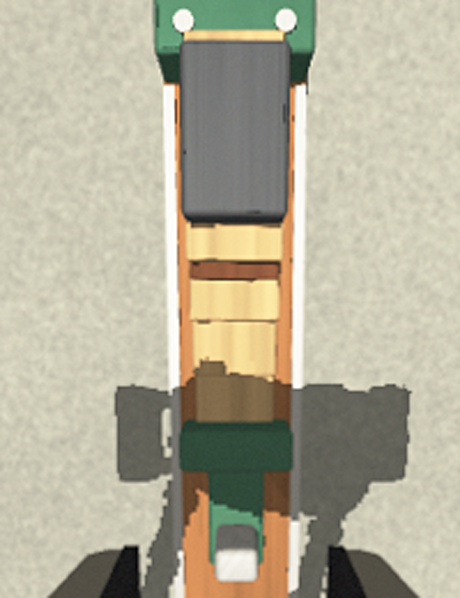

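View pics/15sz.png

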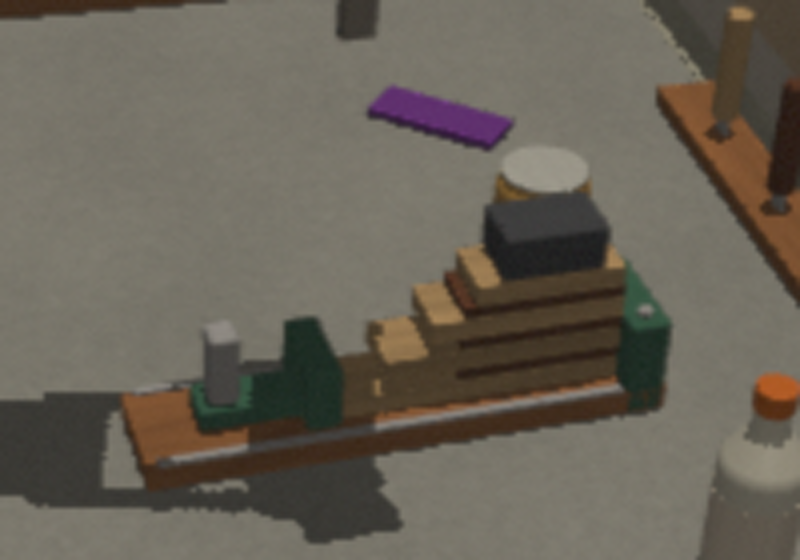

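View pics/15c.png

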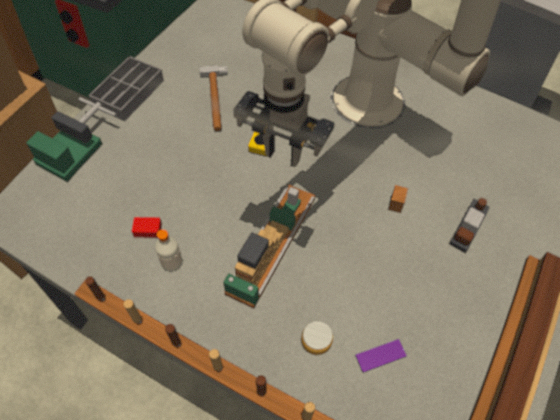

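The views show the jaw face against board a's near end, the stack in order with the block on top, and the bystanders where they were. The jaw stalled after 24.9 mm of travel, against the expected 25 mm. I'm handing the job in.

Run:
```python
from h import *
bot.job_done(); print(bot.current_clock())
```

```text
the job is handed in; nothing more can be done
the job is handed in; nothing more can be done
```

The job is done and handed in at about 105 s, well under the 210 s limit. The interface gives no verdict, so what follows is from my own measurements.

- **Jaw back:** I slid it to its end stop first. The later travel of 24.9 mm, against 25 mm expected, confirms it was fully back.
- **Stack:** All four boards were on the bench, and they are stacked longest to shortest with one dark separator between each pair. All three separators were used, so there are no spares.
- **Contact with the stop:** Boards a, b and c and the two lower separators were each pushed until I felt them touch the stop.
- **Top layers:** The third separator and board d sit above the 70 mm stop, so I placed them by camera. Board d's end then measured 1.5–2.3 mm short of the stop plane. The third separator's near end measured about 1 mm toward the stop. The calibration is only good to about 2 mm, so I left both rather than disturb the stack.
- **Press block:** It had been knocked aside partway through, so I found it again before picking it up. It lies flat on board d with its centre about 50 mm from the stop, which is the middle of the board.
- **Final clamp:** After the block was on, I slid the jaw up until it stalled against board a at about 12 N, then let go.

The last pictures show the stack standing, the gripper clear of it and the other things where they were. I saw no slackening of the grip.

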